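# Set the depth stop of the sampling stand to an empty tube

### The arm

A 6-joint arm with a two-finger parallel gripper is mounted at the origin on the work surface. World frame = base frame: x ahead of the robot, y to its left, z up, the work surface at z = 0. Lengths are in mm, angles in degrees, forces in N, time in s.
With the tool pointing down it reaches from about 350 to 850 mm from the base axis. Payload 8.1 kg.
Tool frame: the origin (TCP) lies at the very end of the fingers, on their centre line; the grasp point (between the pads) lies 19 mm behind it; z points along the fingers, y is the direction in which the jaws open and shut (so a half turn about z gives the same grasp; the last joint's range is limited). The gripper opens to 85 mm and grips with 20 to 120 N. Pads are 22 mm wide; open, the fingers measure 114 mm over their backs; the gripper's body (76 mm by 85 mm) begins 54 mm behind the grasp point. The pads swing forward as they close: fully open they stand 13 mm farther back than shut.
Start: joints at [58.591, 7.471, 85.268, -0, 87.261, -4.893], TCP at [267.853, 536.898, 194.792] pointing down, gripper open.
Joint ranges: [-169.43, 169.43], [-51.17, 129.36], [1.28, 143.12], [-76.62, 256.62], [0, 156.53], [-152.29, 152.29]. Speed limits (degrees/s): [136.94, 136.94, 159.86, 180, 180, 180].

### API

Orientations are given as [roll, pitch, yaw] about the fixed x, y, z axes, in that order (R = Rz(yaw) Ry(pitch) Rx(roll)).
In Python, from bench import r, eyes gives the robot as it stands. The module is installed in compiled form; this text tells all that it offers.
- The arm moves only by the tool play_rows, never from a script. Its argument "deltas" is a list of rows, each a list of 3 entries, a list of its own where there are three numbers: the shift along the tool's x, y, z in m, then the turn, a rotation vector about the tool's x, y, z in rad, then the closure, from 0 (fully open) to 1 (shut). A call has 1 to 8 rows; each row shifts and turns the pose as measured when the row begins, along the tool's axes as they then stand; what a row does not reach is not made up. A row lasts 1/8 s, in which the tool goes at most 62.5 mm and 10.7 degrees, less where a joint would pass 70% of its speed; a pose out of reach is approached as far as the arm can. A call with a gripper value outside its range is refused whole. The fingers move at their own pace and stop on an object; "force" is the grip in N (left out, the last holds). Time passes only in rows, so rows that do not move let the fingers close. It gives the time, the measured TCP pose, the force and the opening at its end, in the units of the state.
- r.sense(): the state, without advancing time (a new reading comes with each control period).
- eyes.snapshot(name): name is "scene" or "top" or "wrist"; returns the picture (400x640x3 uint8, red, green, blue); there is no depth.
- eyes.get_calibration(name): a dict with "mtx" (3x3 intrinsics, pixels), "R" (3x3) and "t" (3): a world point X has camera coordinates R X + t; the wrist camera has in their place "T_tool_cam" (4x4, takes a point from camera to tool coordinates, whose origin is the TCP and whose axes are the flange's). Camera axes: x right, y down, z forward; pixel columns grow to the right and rows downward; lengths in mm; the calibration is good to about 2 mm. A picture is of the moment at which its call begins: read the wrist's pose just before it. get_calibration takes no time and is no camera call.
- r.hand_in(): hands the job in, once; it reports no verdict.
The state is a dict: "time": time; "joint_pos": joint angles; "qd": joint speeds; "joint_efforts": joint torques, N m; "tool_pos": TCP position; "tcp_rot": TCP orientation; "ft_force": force on the tool from outside, world axes, zero at the start; "wrist_torque": the same for the moment, N m; "finger_gap": finger opening in mm.
Only numpy, scipy, OpenCV 4.12 (cv2) and the standard library are available. Lean on these libraries where they do the work, as an engineer would, in place of code of your own. Each camera call takes 0.05 s, during which the arm holds its last target. There are 200 camera calls.

### The job

Set the sampling stand's depth stop for the empty, open tube in the carrier: slide the carrier along its track until that tube stands under the probe, then press the head down gently until the probe bottoms out in the tube and hold it lightly pressed there for a second. Then push the stop pin down until its foot rests on the anvil, and leave the stand like that, with the probe still on the bottom of the tube and all tubes standing in the carrier. Leave everything else on the bench alone and do not press the probe on the capped tubes.

Things in the scene. Friction and masses are not known exactly. Their poses are not given: they have to be found in the camera images.
- stand: sampling stand, fixed: white base plate 210 x 370 mm, its top 20 mm above the table, with a low track (two fences 8 mm high) and behind it an aluminium column 318 mm high. Origin: on the table, straight under the probe. x points from track to column (x = 100 to 134 mm), y along the track; the base spans y = -270 to +100. The carrier waits on the -y side and is pushed towards +y
- head: head with its probe. ORIGIN AT THE PROBE'S TIP. The probe is a steel rod 5 mm in diameter, 78 mm of it bare below a 12 mm wide nut and a white housing 44 x 40 mm. The head slides straight up and down on the column, tip from 128 to 22 mm above the table (at the start 116 to 128; the tubes' caps reach 107). It stays at any height it is left; some 6 N on the pad move it down
- pad_top (a point): centre of the top of the round black push pad, 30 mm in diameter, on the head, straight above the probe, 150 mm above its tip (about 0.27 m above the table at the start); press it down from above
- pin: stop pin, an upright steel rod 8 mm in diameter held by friction in a wing of the head; moves with the head. ORIGIN AT THE UNDERSIDE OF ITS FOOT, at x = 32, y = 56 mm of the stand, above the anvil. Pushed down on its cap (about 2 N) it slides in the head, up to 50 mm, and stays where left. With the probe on the tube's bottom its foot is still 15 to 45 mm above the anvil
- pin_top (a point): centre of the top of the stop pin's dark knurled cap, 22 mm in diameter, 128 mm above the pin's foot; press it down from above
- anvil (a point): centre of the top of the anvil, a steel block 18 x 18 mm, 15 mm high, fixed on the stand's base; its top is 35 mm above the table; here the pin's foot must come to rest
- carrier: loose grey tube carrier, 24 mm wide, 150 long (along y), 50 high, about 160 g, on the stand's base in the track (0.75 mm play a side), axes parallel to the stand's. Origin: centre of its underside. Five 17 mm places: y = -23 (empty), -3, 17, 37, 57 mm (open tube and three capped, any order), floor 5 mm thick. Solid end y = -75 to -35; on it a finger grip 10 mm wide, 26 long, 23 high at y = -57
- carrier_end (a point): centre of the flat -y end face of the carrier (24 mm wide, 50 mm high), 45 mm above the table; pushing here moves the carrier towards the stand's +y
- open_mouth (a point): centre of the mouth of the open tube: a plain white empty tube without cap, 15.6 mm outside and 12.4 mm inside diameter, 75 mm high, standing upright in the carrier; its mouth is 100 mm above the table
- open_floor (a point): centre of the inner floor of the open tube, 72 mm below its mouth, 28 mm above the table; here the probe bottoms out; touch down slowly (some 15 mm/s), it is a hard stop
- open_tube: the same open tube; origin at the centre of its underside, z up along it
- capped_1: capped sample tube with a paper label, 15.6 mm in diameter, 82 mm high with its cap (cap 17.6 mm in diameter), in the carrier; origin at the centre of its underside
- capped_2: capped sample tube with a paper label, 15.6 mm in diameter, 82 mm high with its cap (cap 17.6 mm in diameter), in the carrier; origin at the centre of its underside
- capped_3: capped sample tube with a paper label, 15.6 mm in diameter, 82 mm high with its cap (cap 17.6 mm in diameter), in the carrier; origin at the centre of its underside
- vial: bystander: small amber vial, 22 mm in diameter, 42 mm high, on the stand's base behind the track; leave it
- hex_key: bystander: hex key 70 x 18 mm, 5 mm thick, on the stand's base behind the track; leave it
- bottle: bystander: white bottle, 68 mm in diameter, 150 mm high, on the left; leave it
- marker: bystander: marker pen, 140 mm long, on the table; leave it
- timer: bystander: flat white timer, 62 x 72 x 18 mm, on the left; leave it
- cup: bystander: white cup, 64 mm in diameter, 55 mm high, on the right; leave it
- micropipette: bystander: micropipette lying on the table on the right, about 220 mm long; leave it
Things that resemble listed ones, but are neither listed nor needed, are in the scene too. What is shaped like the carrier but red is not meant.

How it is judged:
By the outcome, as a careful person would: the job done as asked, in the order asked, and still so for the second after the job is handed in, with the robot touching nothing.
It also fails if it takes over 64 s, if anything falls off the work surface, if the arm or the gripper's body presses on something with over 40 N, if the wrist force passes 120 N, or if a joint passes its speed limit or range.

## Working session

There is one attempt and no reset: what is moved stays moved. The work goes in short steps, Python scripts to look and compute and a tool call to move; the robot and the scene stay as the last step left them, time stands still between calls to the robot, and variables do not carry over. Pictures are saved under pics/ and viewed, about 8 in all and at most 12, crops included, and the job is handed in when it is done.

Besides the shell and the picture viewer there is one more tool, called after "Call:" in YAML: its name, and indented under it one key for each argument. play_rows: Moves the arm, as the interface text tells. Its arguments: {"type":"object","properties":{"deltas":{"type":"array"},"force":{"type":"number"}},"required":["deltas"]}

```bash
mkdir -p pics
python3 - <<'E'
from bench import r, eyes
import cv2
print(r.sense())
for n in("scene","top"):
    im=eyes.snapshot(n); cv2.imwrite(f"pics/{n}0.png",im[:,:,::-1]); c=eyes.get_calibration(n); print(n,{k:v.tolist() if hasattr(v,'tolist') else v for k,v in c.items()})
print(eyes.get_calibration("wrist"))
E
```

```text
{'time': 0.0, 'joint_pos': array([ 5.85913432e+01,  7.51464735e+00,  8.53297834e+01, -5.98317451e-06,
        8.72607366e+01, -4.89106615e+00]), 'qd': array([ 0.10755076, -0.09247859,  0.03331541, -0.0030755 ,  0.00027628,
        0.04463622]), 'joint_efforts': array([-4.88066271e-04, -5.69439912e+01, -5.00522482e+01, -5.85754351e-04,
        1.57836353e-02,  3.76346421e-06]), 'tool_pos': array([267.52388898, 536.37195699, 193.74445692]), 'tcp_rot': array([-1.79895215e+02, -8.96077012e-03,  1.53482401e+02]), 'ft_force': array([-0.08793223,  0.36825117, -0.0659984 ]), 'wrist_torque': array([-0.028831  ,  0.03588464,  0.07754241]), 'finger_gap': 85.40036487363035}
scene {'mtx': [[387.5637084956286, 0.0, 314.44768612069106], [0.0, 387.5637084956286, 200.08915687090823], [0.0, 0.0, 1.0]], 'R': [[-0.027013507042198008, 0.9995526100310457, -0.012839400975314523], [0.6529409351328772, 0.007917622504472316, -0.7573674448256145], [-0.7569269486978809, -0.028842521283696087, -0.6528626986594612]], 't': [-11.464154831508537, -180.5696698864967, 1689.7034454569514]}
top {'mtx': [[447.51988666109
[... 184 characters left out ...]
9557, 0.004591546806013353, -0.09080064099071165], [0.09083851716275683, 0.008851939662259983, -0.995826293569259]], 't': [34.014819972996094, 532.3698217859727, 1476.439601468246]}
{'mtx': array([[354.28538141,   0.        , 318.69893976],
       [  0.        , 354.28538141, 196.35511658],
       [  0.        ,   0.        ,   1.        ]]), 'T_tool_cam': array([[ 5.19824807e-06, -9.63153443e-01, -2.68952497e-01,
         6.80090993e+01],
       [ 9.99999993e-01, -2.76030627e-05,  1.18177869e-04,
         2.29223987e+00],
       [-1.21247334e-04, -2.68952496e-01,  9.63153436e-01,
        -1.79312554e+02],
       [ 0.00000000e+00,  0.00000000e+00,  0.00000000e+00,
         1.00000000e+00]])}
```

View pics/scene0.png

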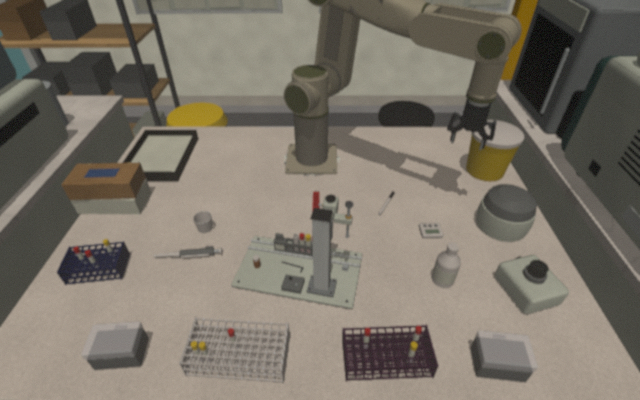

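View pics/top0.png

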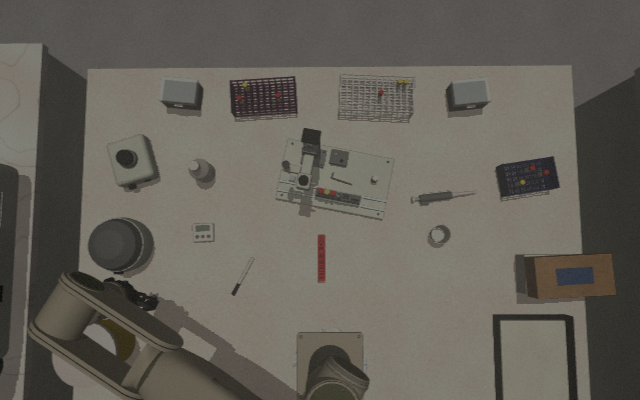

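Run:
```python
import cv2
im=cv2.imread("pics/top0.png")[115:230,265:405]
im=cv2.convertScaleAbs(im,alpha=1.5,beta=10)
cv2.imwrite("pics/topcrop.png",cv2.resize(im,None,fx=5,fy=5,interpolation=cv2.INTER_CUBIC))
```

```text
(no output)
```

View pics/topcrop.png

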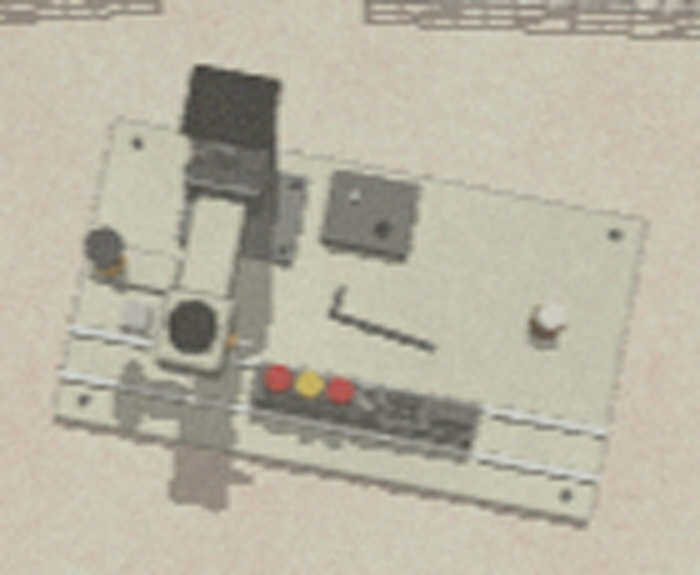

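```bash
cat > h.py <<'E'
import numpy as np, cv2
from bench import r, eyes
from scipy.spatial.transform import Rotation as Ro
def cam(n,s=None):
    c=eyes.get_calibration(n); K=np.array(c["mtx"])
    if n!="wrist": R=np.array(c["R"]); return K,R,np.array(c["t"])
    T=np.eye(4); T[:3,:3]=Ro.from_euler('xyz',s["tcp_rot"],degrees=True).as_matrix(); T[:3,3]=s["tool_pos"]
    W=np.linalg.inv(T@np.array(c["T_tool_cam"])); return K,W[:3,:3],W[:3,3]
def ray(C,px,z):
    K,R,t=C; o=-R.T@t; d=R.T@np.linalg.inv(K)@[px[0],px[1],1]; return o+d*(z-o[2])/d[2]
def proj(C,X):
    K,R,t=C; p=K@(R@np.asarray(X,float)+t); return p[:2]/p[2]
E
python3 - <<'E'
from h import *
C=cam("top"); f=lambda p:(p[0]/5+265-.4,p[1]/5+115-.4)
P=[ray(C,f(p),20)[:2] for p in [(118,118),(648,218),(588,524),(55,418)]]
L=[(None,100),(None,-270),(None,-270),(None,100)]
print(np.round(P,1)); 
print([np.linalg.norm(P[i]-P[(i+1)%4]).round(1) for i in range(4)])
y=(P[0]-P[1]+P[3]-P[2]); y/=np.linalg.norm(y); yaw=np.arctan2(-y[0],y[1]); x=np.array([y[1],-y[0]])
print("yaw",np.degrees(yaw))
ctr=np.mean(P,0)
pad=ray(C,f((192,326)),272)[:2]; pin=ray(C,f((104,246)),272)[:2]
m=np.mean([P[0],P[3]],0); 
print("pad",pad,"from y edges", ctr+y*85, "pad-in-stand rel ctr", (pad-ctr)@x,(pad-ctr)@y)
for n,p,z in [("c57",(279,378),107),("c37",(311,384),107),("c17",(341,391),107),("pin",(104,246),270),("anvil",(135,316),35),("vial",(547,318),62),("cend",(475,430),70)]:
    q=ray(C,f(p),z)[:2]; print(n,q.round(1),"stand",((q-pad)@x).round(1),((q-ctr)@y-85).round(1))
E
```

```text
[[ 756.8  136.3]
 [ 685.7 -223.4]
 [ 478.2 -179.4]
 [ 551.3  178.2]]
[np.float64(366.7), np.float64(212.1), np.float64(365.0), np.float64(209.8)]
yaw -11.365247664542036
pad [576.86839313  74.5172976 ] from y edges [634.75901563  61.26246021] pad-in-stand rel ctr -59.36747286019106 86.58683773511355
c57 [567.2  26.7] stand -0.1 -47.3
c37 [563.2   6.3] stand 0.1 -67.9
c17 [558.7 -12.7] stand -0.7 -87.5
pin [623.1 124.4] stand 35.5 59.6
anvil [618.2 123.4] stand 30.9 57.6
vial [ 611.4 -149.2] stand 77.9 -210.9
cend [ 537.  -100.4] stand -4.6 -177.8
```

Call:
play_rows:
  deltas:
    - [[0, 0, -0.01], [0, 0, -0.132], 1]
    - [[0, 0, -0.01], [0, 0, -0.132], 1]
    - [[-0.028, -0.042, 0], [0, 0, 0], 1]
    - [[-0.028, -0.042, 0], [0, 0, 0], 1]
    - [[-0.028, -0.042, 0], [0, 0, 0], 1]
    - [[-0.028, -0.042, 0], [0, 0, 0], 1]
    - [[-0.028, -0.042, 0], [0, 0, 0], 1]
    - [[-0.028, -0.042, 0], [0, 0, 0], 1]

```text
time: 1.1
tool_pos: [384.9, 250.1, 210.3]
tcp_rot: [-179.5, -0.2, 169.5]
ft_force: [1.0, -0.1, -0.9]
finger_gap: 0.1
```

Call:
play_rows:
  deltas:
    - [[-0.028, -0.042, 0], [0, 0, 0], 1]
    - [[-0.028, -0.042, 0], [0, 0, 0], 1]
    - [[-0.028, -0.042, 0], [0, 0, 0], 1]
    - [[-0.028, -0.042, 0], [0, 0, 0], 1]
    - [[-0.028, -0.042, 0], [0, 0, 0], 1]
    - [[-0.028, -0.042, 0], [0, 0, 0], 1]
    - [[-0.028, -0.042, 0], [0, 0, 0], 1]
    - [[-0.014, -0.022, 0], [0, 0, 0], 1]

```text
time: 2.1
tool_pos: [535.3, -112.8, 209.1]
tcp_rot: [-179.5, -0.4, 169.4]
ft_force: [0.4, 0.4, -0.2]
finger_gap: 0.1
```

Run:
```python
from h import *
s=r.sense(); im=eyes.snapshot("wrist"); cv2.imwrite("pics/w1.png",im[:,:,::-1])
print(s["time"],s["tool_pos"],s["tcp_rot"],s["joint_pos"]); np.save("w1.npy",[*s["tool_pos"],*s["tcp_rot"]])
C=cam("wrist",s); o=np.array([577,74.5]); y=np.array([.197,.980]); x=np.array([.98,-.197])
for n,a,b,z in [("cend top",0,-179.5,70),("mouth",0,-107.5,100),("c17",0,-87.5,107),("pad",0,0,272),("tip",0,0,122)]:
    print(n,proj(C,[*(o+a*x+b*y),z]).round())
```

```text
2.1 [ 535.27675468 -112.82305593  209.10944845] [-179.53004137   -0.40892415  169.3832835 ] [-16.89573772  -0.62851401  92.20402048  -0.51197939  88.77961363
 -96.26820773]
cend top [331. 179.]
mouth [418. 188.]
c17 [445. 191.]
pad [833. 305.]
tip [564. 197.]
```

View pics/w1.png

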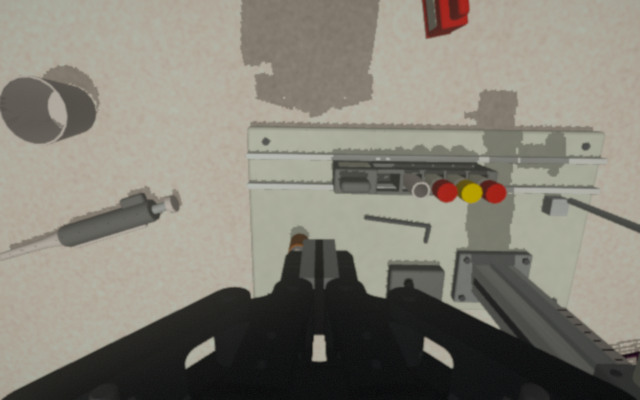

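Run:
```python
from h import *
s=r.sense(); C=cam("wrist",s)
o=np.array([577,74.5]); y=np.array([.197,.980]); x=np.array([.98,-.197])
for n,p,z in [("BL",(247,126),20),("BR",(604,131),20),("mouth",(420.5,189.5),100),("c17",(446,191),107),("c57",(495,192),107),("anvil",(553,205),35),("tip116",(571,204),116),("tip128",(571,204),128),("endtop_near",(334,164),70),("endtop_far",(335,192),70)]:
    q=ray(C,p,z)[:2]; print(n,q.round(1),((q-o)@x).round(1),((q-o)@y).round(1))
im=cv2.imread("pics/w1.png"); 
a=cv2.resize(im[140:230,520:640],None,fx=4,fy=4,interpolation=cv2.INTER_CUBIC); b=cv2.resize(im[140:230,320:440],None,fx=4,fy=4,interpolation=cv2.INTER_CUBIC)
cv2.imwrite("pics/w1c.png",np.vstack([a,b]))
```

```text
BL [ 482.4 -179.4] -42.7 -267.4
BR [554.6 177.7] -42.3 96.8
mouth [557.8 -31.2] 2.0 -107.4
c17 [560.8 -12.6] 1.2 -88.5
c57 [568.9  26.6] 1.5 -48.6
anvil [618.7 116.6] 32.6 49.5
tip116 [586.7  81.2] 8.2 8.5
tip128 [581.7  73.3] 4.8 -0.2
endtop_near [528.6 -98.6] -13.3 -179.2
endtop_far [ 554.7 -102.3] 12.9 -177.7
```

View pics/w1c.png

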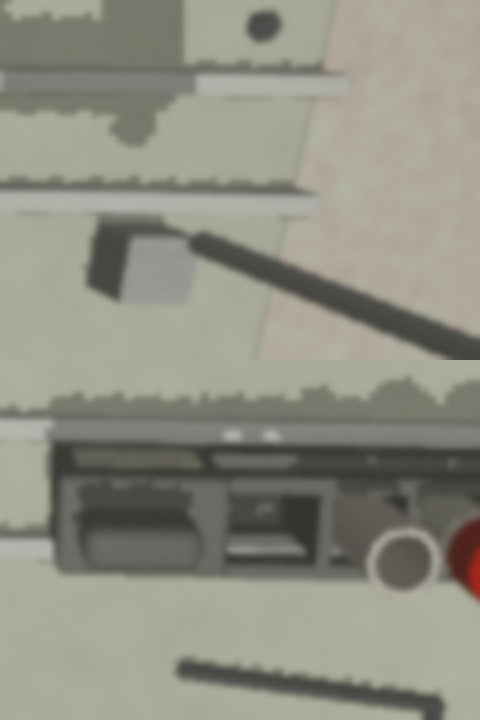

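Call:
play_rows:
  deltas:
    - [[-0.005, -0.016, 0.02], [0, 0, 0], 1]
    - [[0, 0, 0.04], [0, 0, 0], 1]
    - [[0, 0, 0.04], [0, 0, 0], 1]
    - [[0, 0, 0.04], [0, 0, 0], 1]
    - [[0, 0, 0.03], [0, 0, 0], 1]
    - [[0, 0, 0], [0, 0, 0], 1]

```text
time: 2.9
tool_pos: [534.5, -134.0, 32.5]
tcp_rot: [-179.5, -0.6, 169.2]
ft_force: [-0.0, -0.7, 0.3]
finger_gap: 0.2
```

Call:
play_rows:
  deltas:
    - [[0, 0.006, 0], [0, 0, 0], 1]
    - [[0, 0.006, 0], [0, 0, 0], 1]
    - [[0, 0.006, 0], [0, 0, 0], 1]
    - [[0, 0.007, 0], [0, 0, 0], 1]
    - [[0, 0.007, 0], [0, 0, 0], 1]
    - [[0, 0.007, 0], [0, 0, 0], 1]
    - [[0, 0.007, 0], [0, 0, 0], 1]
    - [[0, 0.007, 0], [0, 0, 0], 1]

```text
time: 3.9
tool_pos: [549.0, -79.6, 37.9]
tcp_rot: [-179.4, -0.1, 169.2]
ft_force: [-0.4, -1.4, 0.8]
finger_gap: -0.0
```

Call:
play_rows:
  deltas:
    - [[0, 0.007, 0], [0, 0, 0], 1]
    - [[0, 0.007, 0], [0, 0, 0], 1]
    - [[0, 0.007, 0], [0, 0, 0], 1]
    - [[0, 0.007, 0], [0, 0, 0], 1]
    - [[0, 0.007, 0], [0, 0, 0], 1]
    - [[0, 0.005, 0], [0, 0, 0], 1]
    - [[0, 0.003, 0], [0, 0, 0], 1]
    - [[0, 0, 0], [0, 0, 0], 1]

```text
time: 4.9
tool_pos: [558.0, -34.2, 37.8]
tcp_rot: [-179.4, -0.1, 169.2]
ft_force: [1.2, -1.1, 0.2]
finger_gap: -0.0
```

Run:
```python
from h import *
s=r.sense(); im=eyes.snapshot("wrist"); cv2.imwrite("pics/w2.png",im[:,:,::-1])
p=s["tool_pos"];o=np.array([577,74.5]); y=np.array([.197,.980]); x=np.array([.98,-.197])
print(s["time"],p,s["tcp_rot"],s["ft_force"],(p[:2]-o)@x,(p[:2]-o)@y)
```

```text
4.9 [558.01626799 -34.15203318  37.75119491] [-1.79381713e+02 -5.36557342e-02  1.69216055e+02] [ 1.18875762 -1.09609055  0.19565182] 2.800393170455944 -110.21878772469553
```

View pics/w2.png

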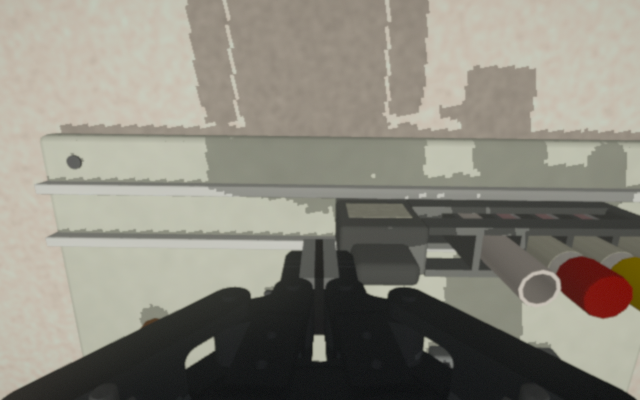

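Run:
```python
from h import *
s=r.sense(); C=cam("wrist",s); o=np.array([577,74.5]); y=np.array([.197,.980]); x=np.array([.98,-.197])
for n,p,z in [("mouth",(539.5,287),100),("end",(337,199),70),("base -x -y corner",(42,137),20)]:
    q=ray(C,p,z)[:2]; print(n,q.round(1),((q-o)@x).round(1),((q-o)@y).round(1))
```

```text
mouth [573.3  48.2] 1.5 -26.5
end [535.2 -19.3] -22.5 -100.1
base -x -y corner [ 484.1 -174.8] -41.9 -262.6
```

Call:
play_rows:
  deltas:
    - [[0.001, 0.006, 0], [0, 0, 0], 1]
    - [[0, 0.006, 0], [0, 0, 0], 1]
    - [[0, 0.006, 0], [0, 0, 0], 1]
    - [[0, 0.004, 0], [0, 0, 0], 1]
    - [[0, 0.003, 0], [0, 0, 0], 1]
    - [[0, 0, 0], [0, 0, 0], 1]
    - [[0, 0, 0], [0, 0, 0], 1]

```text
time: 5.82
tool_pos: [562.1, -8.1, 37.5]
tcp_rot: [-179.4, -0.0, 169.2]
ft_force: [-0.3, -2.4, 2.4]
finger_gap: -0.0
```

Run:
```python
from h import *
s=r.sense()
p=s["tool_pos"];o=np.array([577,74.5]); y=np.array([.197,.980]); x=np.array([.98,-.197])
print(s["time"],p,s["tcp_rot"],s["ft_force"],(p[:2]-o)@x,(p[:2]-o)@y)
```

```text
5.825 [562.1320827   -8.06159879  37.53632532] [-1.79372926e+02 -2.97379721e-02  1.69194492e+02] [-0.30324081 -2.41639143  2.42873681] 1.6940760046619698 -83.83934652584526
```

Call:
play_rows:
  deltas:
    - [[0, -0.02, 0], [0, 0, 0], 1]
    - [[0, -0.04, 0], [0, 0, 0], 1]
    - [[0, -0.01, -0.04], [0, 0, 0], 1]
    - [[0, 0, -0.05], [0, 0, 0], 1]
    - [[0, 0, -0.05], [0, 0, 0], 1]
    - [[0, 0, -0.05], [0, 0, 0], 1]
    - [[0, 0, -0.05], [0, 0, 0], 1]
    - [[0, 0, -0.04], [0, 0, 0], 1]

```text
time: 6.82
tool_pos: [542.8, -83.4, 319.2]
tcp_rot: [-179.4, -0.9, 169.0]
ft_force: [-0.2, -0.7, 1.1]
finger_gap: -0.1
```

Call:
play_rows:
  deltas:
    - [[0, 0, 0], [0, 0, 0], 1]
    - [[0, 0, 0], [0, 0, 0], 1]

```text
time: 7.08
tool_pos: [543.5, -85.7, 322.6]
tcp_rot: [-179.4, -0.6, 168.9]
ft_force: [0.6, -0.6, -1.3]
finger_gap: -0.3
```

Run:
```python
from h import *
s=r.sense(); im=eyes.snapshot("wrist"); cv2.imwrite("pics/w3.png",im[:,:,::-1])
p=s["tool_pos"];o=np.array([577,74.5]); y=np.array([.197,.980]); x=np.array([.98,-.197])
print(s["time"],p,s["tcp_rot"],s["ft_force"],(p[:2]-o)@x,(p[:2]-o)@y)
```

```text
7.075 [543.48718429 -85.67766544 322.55617603] [-179.42648197   -0.56501622  168.92407624] [ 0.58667532 -0.60681054 -1.30231608] -1.2875593061411577 -163.5761368222572
```

View pics/w3.png

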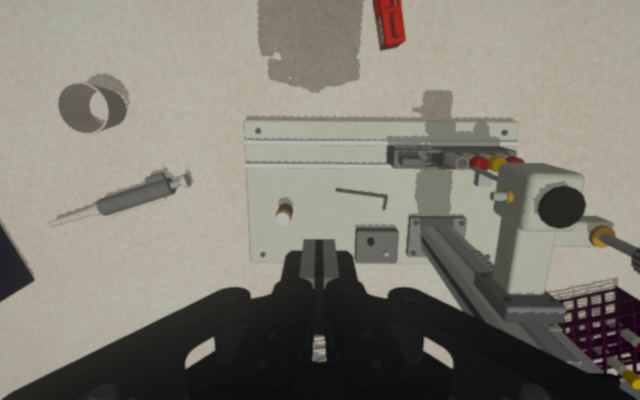

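Run:
```python
from h import *
s=r.sense(); C=cam("wrist",s); o=np.array([577,74.5]); y=np.array([.197,.980]); x=np.array([.98,-.197])
for n,p,z in [("mouth",(461,163),100),("pad266",(562,207),266),("pad272",(562,207),272),("pad278",(562,207),278),("BL",(246,117),20),("BR",(518,122),20)]:
    q=ray(C,p,z)[:2]; print(n,q.round(1),((q-o)@x).round(1),((q-o)@y).round(1))
im=cv2.imread("pics/w3.png")[140:230,440:600]
cv2.imwrite("pics/w3c.png",cv2.resize(im,None,fx=5,fy=5,interpolation=cv2.INTER_CUBIC))
```

```text
mouth [577.4  73.5] 0.6 -0.9
pad266 [581.3  80.3] 3.0 6.6
pad272 [578.7  76.5] 1.3 2.3
pad278 [576.1  72.8] -0.5 -1.9
BL [ 480.4 -172.9] -45.9 -261.5
BR [556.1 180.8] -41.4 100.1
```

View pics/w3c.png

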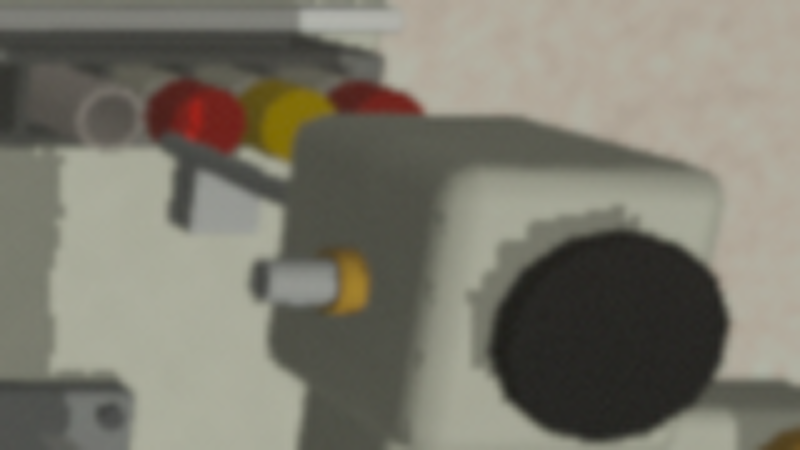

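Run:
```python
from h import *
s=r.sense(); C=cam("wrist",s); o=np.array([577,74.5]); y=np.array([.197,.980]); x=np.array([.98,-.197])
T=cam("top"); f=lambda p:(p[0]/5+265-.4,p[1]/5+115-.4)
q=ray(C,(461.2,163),100)[:2]-o; print("mouth",q@x,q@y)
q=ray(C,(484.9,179.6),35)[:2]-o; print("anvil",q@x,q@y)
q=ray(T,f((135,316)),35)[:2]-o; print("anvil top",q@x,q@y)
for h in (116,120,124,128):
    for n,q in (("tip",ray(C,(473.5,168.5),h)),("pad",ray(C,(561.6,206.6),h+150)),("padT",ray(T,f((192,326)),h+150))):
        q=q[:2]-o; print(h,n,(q@x).round(1),(q@y).round(1))
```

```text
mouth 0.6228695023418467 -0.6688488834317847
anvil 33.81037435821395 59.191873640925586
anvil top 30.717918602124957 55.98830484530598
116 tip 4.0 7.2
116 pad 2.8 6.2
116 padT 0.7 0.4
120 tip 3.2 5.4
120 pad 1.6 3.4
120 padT 0.1 0.1
124 tip 2.5 3.7
124 pad 0.4 0.6
124 padT -0.4 -0.2
128 tip 1.8 2.0
128 pad -0.8 -2.2
128 padT -0.9 -0.4
```

Call:
play_rows:
  deltas:
    - [[-0.0006, 0.04, 0], [0, 0, 0], 1]
    - [[-0.0006, 0.04, 0], [0, 0, 0], 1]
    - [[-0.0006, 0.04, 0], [0, 0, 0], 1]
    - [[-0.0006, 0.035, 0], [0, 0, 0], 1]
    - [[0, 0.005, 0], [0, 0, 0], 1]
    - [[0, 0, 0], [0, 0, 0], 1]

```text
time: 7.88
tool_pos: [573.3, 72.5, 309.5]
tcp_rot: [-179.2, -1.5, 168.8]
ft_force: [0.3, 0.5, 0.2]
finger_gap: 0.0
```

```bash
cat >> h.py <<'E'
def go(X,yaw=168.7):
    s=r.sense(); R=Ro.from_euler('xyz',s["tcp_rot"],degrees=True)
    w=(R.inv()*Ro.from_euler('xyz',[180,0,yaw],degrees=True)).as_rotvec()
    print("t",s["time"],"pos",s["tool_pos"].round(1),"rot",s["tcp_rot"].round(1),"F",s["ft_force"].round(1),"d_mm",R.inv().apply(np.array(X)-s["tool_pos"]).round(1),"w",w.round(4))
E
python3 -c "
from h import *
go([577.8,75.9,290])"
```

```text
t 7.875 pos [573.3  72.5 309.5] rot [-179.2   -1.5  168.8] F [0.3 0.5 0.2] d_mm [-4.3  4.5 19.3] w [-0.0136 -0.0265  0.0013]
```

Call:
play_rows:
  deltas:
    - [[-0.004, 0.0045, 0.01], [-0.014, -0.026, 0], 1]
    - [[0, 0, 0.009], [0, 0, 0], 1]
    - [[0, 0, 0], [0, 0, 0], 1]

```text
time: 8.25
tool_pos: [576.9, 72.6, 288.1]
tcp_rot: [-179.9, -0.2, 168.6]
ft_force: [0.2, -0.7, 0.4]
finger_gap: -0.1
```

```bash
python3 -c "
from h import *
go([577.8,75.9,256])"
```

```text
t 8.25 pos [576.9  72.6 288.1] rot [-179.9   -0.2  168.6] F [ 0.2 -0.7  0.4] d_mm [-0.4  3.4 32.1] w [-0.0012 -0.0028 -0.0018]
```

Call:
play_rows:
  deltas:
    - [[0, 0.003, 0.004], [0, 0, 0], 1]
    - [[0, 0, 0.004], [0, 0, 0], 1]
    - [[0, 0, 0.004], [0, 0, 0], 1]
    - [[0, 0, 0.004], [0, 0, 0], 1]
    - [[0, 0, 0.004], [0, 0, 0], 1]

```text
time: 8.88
tool_pos: [577.9, 74.9, 267.9]
tcp_rot: [-179.9, -0.1, 168.5]
ft_force: [-0.4, 0.0, 0.4]
finger_gap: 0.1
```

Call:
play_rows:
  deltas:
    - [[0, 0, 0.003], [0, 0, 0], 1]
    - [[0, 0, 0.003], [0, 0, 0], 1]
    - [[0, 0, 0.003], [0, 0, 0], 1]
    - [[0, 0, 0.003], [0, 0, 0], 1]

```text
time: 9.38
tool_pos: [577.8, 75.0, 255.0]
tcp_rot: [-179.9, -0.1, 168.6]
ft_force: [-0.0, 0.1, 0.6]
finger_gap: -0.4
```

Run:
```python
from h import *
s=r.sense(); print(s["tool_pos"],s["ft_force"])
im=eyes.snapshot("wrist"); cv2.imwrite("pics/w4.png",im[:,:,::-1])
```

```text
[577.79023345  75.02671139 255.01549274] [-0.04856057  0.08865088  0.59677174]
```

View pics/w4.png

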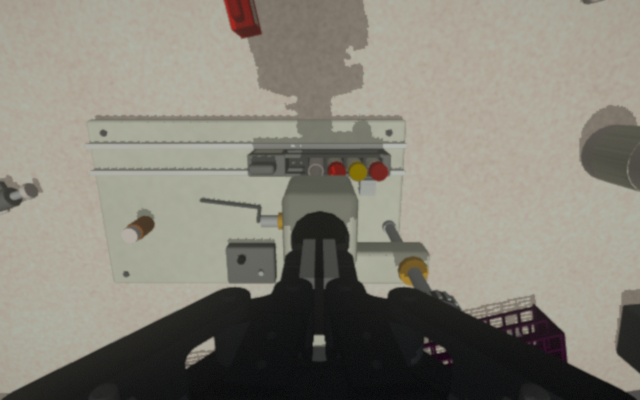

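Run:
```python
from h import *
s=r.sense(); C=cam("wrist",s); o=s["tool_pos"][:2]; y=np.array([.197,.980]); x=np.array([.98,-.197])
im=cv2.imread("pics/w4.png"); g=cv2.cvtColor(im,cv2.COLOR_BGR2GRAY)
for row in (225,232): print(row,g[row,284:358].tolist())
for n,p,z in [("mouth",(316,170),100),("capred",(337,170),107),("anvil",(368,187),35),("BL",(87,118),20),("BR",(405,118),20),("pad",(320.5,240),255)]:
    q=ray(C,p,z)[:2]-o; print(n,(q@x).round(1),(q@y).round(1))
cv2.imwrite("pics/w4c.png",cv2.resize(im[135:255,240:420],None,fx=4.4,fy=4.4,interpolation=cv2.INTER_CUBIC))
```

```text
225 [113, 120, 123, 126, 130, 129, 121, 118, 116, 112, 93, 62, 37, 33, 34, 32, 33, 30, 31, 32, 32, 31, 33, 30, 31, 30, 31, 30, 31, 32, 32, 32, 29, 31, 30, 29, 31, 31, 30, 30, 31, 32, 32, 31, 32, 31, 31, 32, 32, 34, 29, 31, 33, 33, 33, 31, 31, 32, 31, 32, 42, 76, 118, 152, 164, 165, 163, 159, 157, 152, 149, 141, 127, 128]
232 [134, 144, 149, 152, 157, 159, 149, 109, 58, 34, 31, 33, 30, 33, 32, 31, 31, 32, 29, 32, 32, 31, 31, 32, 30, 31, 31, 30, 31, 29, 34, 30, 31, 30, 31, 30, 29, 31, 32, 32, 29, 28, 31, 31, 30, 30, 31, 31, 30, 31, 31, 32, 30, 32, 31, 32, 35, 32, 32, 31, 33, 29, 34, 46, 94, 144, 160, 159, 156, 152, 147, 138, 125, 135]
mouth -0.8 -0.6
capred -2.2 19.2
anvil 32.1 59.0
BL -45.7 -262.9
BR -45.2 100.5
pad 7.1 3.2
```

View pics/w4c.png

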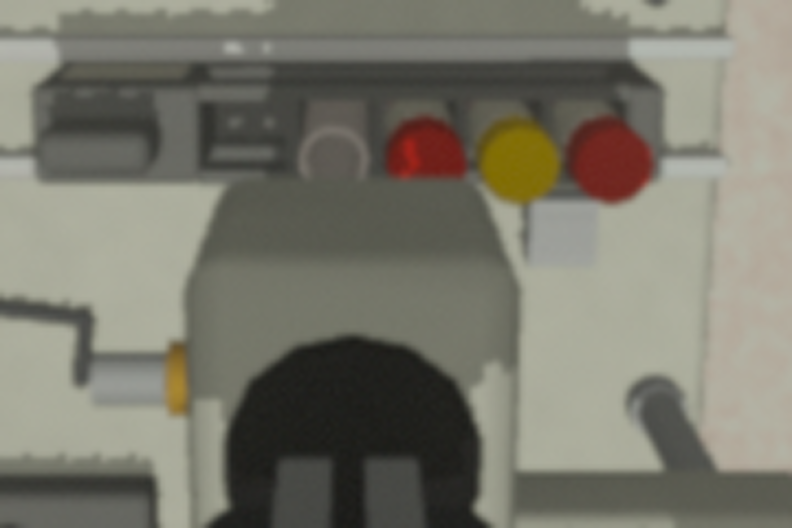

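Call:
play_rows:
  deltas:
    - [[0, 0, -0.03], [0, 0, 0], 1]
    - [[0, 0, -0.03], [0, 0, 0], 1]
    - [[0, -0.04, 0], [0, 0, 0], 1]
    - [[0, -0.04, 0], [0, 0, 0], 1]
    - [[0, -0.04, 0], [0, 0, 0], 1]
    - [[0, -0.02, 0], [0, 0, 0], 1]
    - [[0, 0, 0], [0, 0, 0], 1]
    - [[0, 0, 0], [0, 0, 0], 1]

```text
time: 10.42
tool_pos: [549.4, -65.1, 316.4]
tcp_rot: [-179.9, -0.1, 168.6]
ft_force: [0.5, 0.2, 0.3]
finger_gap: -0.3
```

Run:
```python
from h import *
s=r.sense(); np.save("s5.npy",[*s["tool_pos"],*s["tcp_rot"]]); im=eyes.snapshot("wrist")[:,:,::-1]; cv2.imwrite("pics/w5.png",im)
C=cam("wrist",s); o=np.array([577.8,75.0]); y=np.array([.197,.980]); x=np.array([.98,-.197])
go([538,-150,200])
t=proj(C,[*o,105]);print("tip pred",t,"mouth", proj(C,[*(o-3.5*y),100]))
u,v=t.astype(int); c=im[v-40:v+60,u-80:u+80]; print(u-80,v-40)
cv2.imwrite("pics/w5c.png",cv2.resize(c,None,fx=5,fy=5,interpolation=cv2.INTER_CUBIC))
```

```text
t 10.475 pos [549.4 -65.  316.4] rot [-1.799e+02 -1.000e-01  1.687e+02] F [-0.7 -0.3 -0.4] d_mm [ -5.8 -85.3 116.6] w [-0.0019 -0.0022 -0.0007]
tip pred [445.43044549 160.9842812 ] mouth [440.80184189 160.22607065]
365 120
```

View pics/w5c.png

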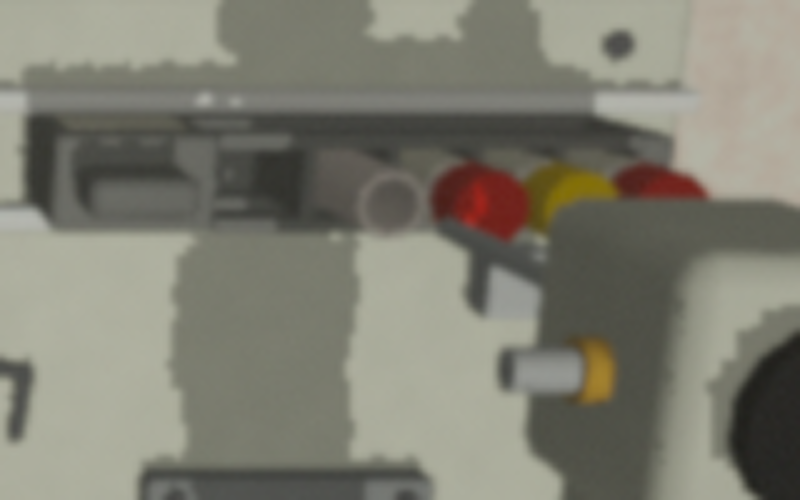

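Run:
```python
from h import *
y=np.array([.197,.980]); x=np.array([.98,-.197]); o=np.array([577.8,75.0])
w3=dict(tool_pos=np.array([543.487,-85.678,322.556]),tcp_rot=np.array([-179.4265,-.565,168.924]))
a=np.load("s5.npy"); w5=dict(tool_pos=a[:3],tcp_rot=a[3:])
for n,s,m,t,p in (("w3",w3,(461.5,163.3),(473.5,168.5),(561.6,206.6)),("w5",w5,(443,160.4),(453,165.2),None)):
    C=cam("wrist",s); q=ray(C,m,100)[:2]-o; print(n,"mouth",(q@x).round(1),(q@y).round(1))
    for h in (105,110,115,120,125):
        q=ray(C,t,h)[:2]-o; print(h,(q@x).round(1),(q@y).round(1))
```

```text
w3 mouth 0.1 -1.0
105 5.1 11.2
110 4.2 9.0
115 3.3 6.9
120 2.4 4.7
125 1.5 2.5
w5 mouth 0.2 -1.0
105 4.7 8.9
110 3.8 7.0
115 2.9 5.1
120 2.0 3.2
125 1.1 1.3
```

Run:
```python
from h import *
im=eyes.snapshot("scene")[:,:,::-1]; cv2.imwrite("pics/scene5.png",im); b=cv2.imread("pics/scene0.png")
C=cam("scene"); y=np.array([.197,.980]); x=np.array([.98,-.197]); o=np.array([577.8,75.0])
for z in (272,255): print("pad",z,proj(C,[*o,z]).round(1)," pin",z,proj(C,[*(o+32*x+56*y),z]).round(1))
for n,(u0,u1,v0,v1) in dict(pad=(322,342,192,216),pin=(342,356,198,214),col=(312,332,215,245)).items():
    t=np.ascontiguousarray(b[v0:v1,u0:u1]); S=np.ascontiguousarray(im[v0-8:v1+8,u0-8:u1+8]); m=cv2.matchTemplate(S,t,cv2.TM_CCOEFF_NORMED); _,mx,_,l=cv2.minMaxLoc(m); print(n,mx,l[0]-8,l[1]-8)
cv2.imwrite("pics/sc.png",np.hstack([cv2.resize(np.ascontiguousarray(a[180:270,295:365]),None,fx=5.5,fy=5.5,interpolation=cv2.INTER_CUBIC) for a in (b,im)]))
```

```text
pad 272 [330.5 196.9]  pin 272 [348.7 207.3]
pad 255 [330.4 201.6]  pin 255 [348.4 212. ]
pad 0.9964324235916138 0 0
pin 0.9972106218338013 0 0
col 0.9892588257789612 0 0
```

Call:
play_rows:
  deltas:
    - [[0, 0, 0.05], [0, 0, 0], 1]
    - [[0, 0, 0.05], [0, 0, 0], 1]
    - [[0, 0, 0.05], [0, 0, 0], 1]
    - [[0, 0, 0.05], [0, 0, 0], 1]
    - [[0, 0, 0.05], [0, 0, 0], 1]
    - [[0, 0.0, 0.01], [0, 0, 0], 1]
    - [[0, 0, 0.0], [0, 0, 0], 1]

```text
time: 11.4
tool_pos: [552.6, -58.9, 52.5]
tcp_rot: [-180.0, 0.2, 169.2]
ft_force: [1.1, 0.1, 0.1]
finger_gap: -0.0
```

```bash
python3 -c "
from h import *
go([562.8,-4.6,36])"
```

```text
t 11.4 pos [552.6 -58.9  52.5] rot [-180.     0.2  169.2] F [1.1 0.1 0.1] d_mm [ 0.3 55.2 16.5] w [-0.0008  0.0037  0.0086]
```

Call:
play_rows:
  deltas:
    - [[0, 0.012, 0.016], [0, 0, 0.008], 1]
    - [[0, 0.012, 0], [0, 0, 0], 1]
    - [[0, 0.01, 0], [0, 0, 0], 1]
    - [[0, 0.008, 0], [0, 0, 0], 1]
    - [[0, 0.004, 0], [0, 0, 0], 1]
    - [[0, 0, 0], [0, 0, 0], 1]

```text
time: 12.15
tool_pos: [567.7, -10.1, 42.6]
tcp_rot: [180.0, 0.8, 168.8]
ft_force: [0.4, 0.2, -0.2]
finger_gap: 0.0
```

```bash
python3 -c "
from h import *
go([562.8,-4.6,37])"
```

```text
t 12.15 pos [567.7 -10.1  42.6] rot [180.    0.8 168.8] F [ 0.4  0.2 -0.2] d_mm [6.  4.5 5.5] w [0.     0.0146 0.0015]
```

Call:
play_rows:
  deltas:
    - [[0.006, 0, 0.005], [0, 0.014, 0], 1]
    - [[0, 0.002, 0], [0, 0, 0], 1]
    - [[0, 0.0025, 0], [0, 0, 0], 1]
    - [[0, 0, 0], [0, 0, 0], 1]

```text
time: 12.65
tool_pos: [562.1, -5.4, 37.0]
tcp_rot: [-180.0, -0.0, 168.7]
ft_force: [0.2, 0.2, -0.5]
finger_gap: 0.3
```

```bash
python3 -c "
from h import *
go([562.8,-4.6,37])"
```

```text
t 12.65 pos [562.1  -5.4  37. ] rot [-180.    -0.   168.7] F [ 0.2  0.2 -0.5] d_mm [-0.6  0.9  0. ] w [-0.0007 -0.0009  0.0003]
```

Call:
play_rows:
  deltas:
    - [[0, 0.001, 0], [0, 0, 0], 1]
    - [[0, 0, 0], [0, 0, 0], 1]

```text
time: 12.9
tool_pos: [562.3, -4.5, 37.0]
tcp_rot: [-180.0, -0.0, 168.7]
ft_force: [-0.5, 0.0, 0.5]
finger_gap: -0.3
```

Run:
```python
from h import *
go([562.8,-4.6,37])
im=eyes.snapshot("wrist")[:,:,::-1].copy(); cv2.imwrite("pics/w6.png",im); b=cv2.imread("pics/w2.png")
for n,(u0,u1,v0,v1) in dict(mouth=(510,562,262,308),empty=(420,485,235,275),grip=(345,425,238,285)).items():
    t=b[v0:v1,u0:u1].copy(); S=im[v0-25:v1+25,u0-25:u1+25].copy(); m=cv2.matchTemplate(S,t,cv2.TM_CCOEFF_NORMED); _,mx,_,l=cv2.minMaxLoc(m); print(n,round(mx,3),l[0]-25,l[1]-25)
```

```text
t 12.9 pos [562.3  -4.5  37. ] rot [-180.    -0.   168.7] F [-0.5  0.   0.5] d_mm [-0.5 -0.   0. ] w [-0.0008 -0.0009  0.0001]
mouth 0.779 0 0
empty 0.907 0 1
grip 0.931 0 2
```

Call:
play_rows:
  deltas:
    - [[0, -0.02, 0], [0, 0, 0], 1]
    - [[0, -0.04, 0], [0, 0, 0], 1]
    - [[0, 0, -0.04], [0, 0, 0], 1]
    - [[0, 0, -0.05], [0, 0, 0], 1]
    - [[0, 0, -0.05], [0, 0, 0], 1]
    - [[0, 0, -0.05], [0, 0, 0], 1]
    - [[0, 0, -0.05], [0, 0, 0], 1]
    - [[0, 0, -0.03], [0, 0, 0], 1]

```text
time: 13.95
tool_pos: [545.8, -72.4, 311.2]
tcp_rot: [-179.9, -0.5, 168.5]
ft_force: [0.6, 0.8, -0.7]
finger_gap: 0.3
```

Call:
play_rows:
  deltas:
    - [[0, 0, 0], [0, 0, 0], 1]
    - [[0, 0, 0], [0, 0, 0], 1]

```text
time: 14.2
tool_pos: [546.5, -74.3, 313.3]
tcp_rot: [-179.9, -0.2, 168.5]
ft_force: [-0.2, -0.0, -0.3]
finger_gap: 0.1
```

Run:
```python
from h import *
go([577.8,75,310])
s=r.sense(); np.save("s7.npy",[*s["tool_pos"],*s["tcp_rot"]]); im=eyes.snapshot("wrist")[:,:,::-1].copy(); cv2.imwrite("pics/w7.png",im)
```

```text
t 14.2 pos [546.5 -74.3 313.3] rot [-179.9   -0.2  168.5] F [-0.2 -0.  -0.3] d_mm [ -0.9 152.6   3. ] w [-0.0023 -0.004  -0.0038]
```

Call:
play_rows:
  deltas:
    - [[0, 0.04, 0], [0, 0, 0], 1]
    - [[0, 0.04, 0], [0, 0, 0], 1]
    - [[0, 0.04, 0], [0, 0, 0], 1]
    - [[0, 0.025, 0], [0, 0, 0], 1]
    - [[0, 0.005, 0], [0, 0, 0], 1]
    - [[0, 0, 0], [0, 0, 0], 1]

```text
time: 15.0
tool_pos: [573.0, 74.6, 300.9]
tcp_rot: [-179.6, -1.2, 168.4]
ft_force: [-0.1, 0.3, 0.5]
finger_gap: -0.2
```

```bash
python3 -c "
from h import *
go([577.8,75,290])"
```

```text
t 15.0 pos [573.   74.6 300.9] rot [-179.6   -1.2  168.4] F [-0.1  0.3  0.5] d_mm [-4.9  1.5 10.8] w [-0.0063 -0.0207 -0.0059]
```

Call:
play_rows:
  deltas:
    - [[-0.005, 0.0015, 0.01], [-0.006, -0.021, -0.005], 1]
    - [[0, 0, 0], [0, 0, 0], 1]
    - [[0, 0, 0.008], [0, 0, 0], 1]
    - [[0, 0, 0.008], [0, 0, 0], 1]
    - [[0, 0, 0.008], [0, 0, 0], 1]
    - [[0, 0, 0.005], [0, 0, 0], 1]
    - [[0, 0, 0], [0, 0, 0], 1]

```text
time: 15.88
tool_pos: [577.1, 71.0, 258.7]
tcp_rot: [-179.9, -0.1, 168.4]
ft_force: [0.3, 0.2, -0.7]
finger_gap: 0.1
```

```bash
python3 -c "
from h import *
go([577.8,75,255])"
```

```text
t 15.875 pos [577.1  71.  258.7] rot [-1.799e+02 -1.000e-01  1.684e+02] F [ 0.3  0.2 -0.7] d_mm [0.1 4.1 3.7] w [-0.0019 -0.002  -0.0049]
```

Call:
play_rows:
  deltas:
    - [[0, 0.004, 0], [0, 0, -0.004], 1]
    - [[0, 0, 0.002], [0, 0, 0], 1]
    - [[0, 0, 0.002], [0, 0, 0], 1]
    - [[0, 0, 0.002], [0, 0, 0], 1]
    - [[0, 0, 0.002], [0, 0, 0], 1]

```text
time: 16.5
tool_pos: [578.4, 75.5, 251.3]
tcp_rot: [-179.9, -0.0, 168.7]
ft_force: [-1.1, 0.0, -0.9]
finger_gap: -0.2
```

Call:
play_rows:
  deltas:
    - [[0, 0, 0.002], [0, 0, 0], 1]
    - [[0, 0, 0.002], [0, 0, 0], 1]
    - [[0, 0, 0.002], [0, 0, 0], 1]

```text
time: 16.88
tool_pos: [578.4, 75.4, 244.8]
tcp_rot: [-179.9, -0.0, 168.7]
ft_force: [-1.5, 0.5, -0.4]
finger_gap: -0.0
```

Run:
```python
from h import *
go([577.8,75,240])
im=eyes.snapshot("scene")[:,:,::-1].copy(); b=cv2.imread("pics/scene0.png"); cv2.imwrite("pics/scene8.png",im)
for n,(u0,u1,v0,v1) in dict(pin=(340,356,198,216),pin2=(344,354,200,210)).items():
    t=b[v0:v1,u0:u1].copy(); S=im[v0-8:v1+14,u0-8:u1+8].copy(); m=cv2.matchTemplate(S,t,cv2.TM_CCOEFF_NORMED); _,mx,_,l=cv2.minMaxLoc(m); print(n,mx,l[0]-8,l[1]-8)
w=eyes.snapshot("wrist")[:,:,::-1].copy(); cv2.imwrite("pics/w8.png",w); g=cv2.cvtColor(w,cv2.COLOR_BGR2GRAY)
for row in (205,211,218,225,232,238):
    c=np.where(g[row,270:370]<50)[0]+270; print(row,c.min() if len(c) else None,c.max() if len(c) else None)
A=np.hstack([cv2.resize(a,None,fx=4,fy=4,interpolation=cv2.INTER_CUBIC) for a in (b[170:260,295:365].copy(),im[170:260,295:365].copy())])
B=cv2.resize(w[130:290,220:440].copy(),(560,407)); B=cv2.resize(w[140:280,220:440].copy(),(360,229))
cv2.imwrite("pics/combo.png",np.vstack([A,np.hstack([B,np.zeros((229,200,3),np.uint8)])]))
```

```text
t 16.875 pos [578.4  75.4 244.8] rot [-179.9   -0.   168.7] F [-1.5  0.5 -0.4] d_mm [ 0.5 -0.5  4.8] w [-0.0016 -0.0005 -0.0002]
pin 0.9027390480041504 -1 0
pin2 0.9053248167037964 -1 0
205 None None
211 None None
218 317 321
225 299 338
232 293 344
238 290 347
```

View pics/combo.png

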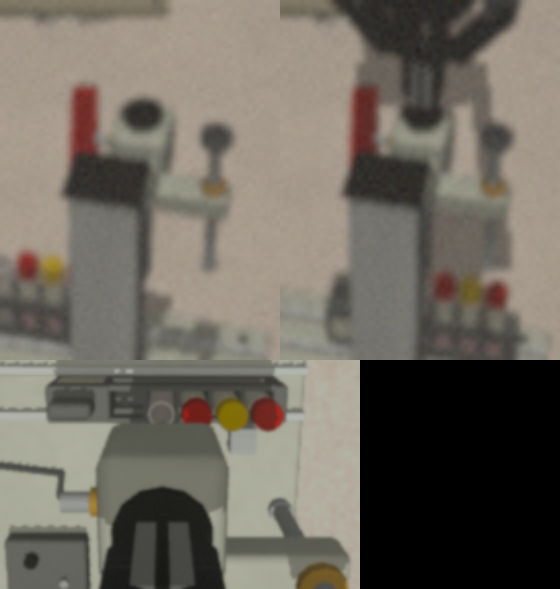

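Call:
play_rows:
  deltas:
    - [[0, 0, 0.002], [0, 0, 0], 1]
    - [[0, 0, 0.002], [0, 0, 0], 1]
    - [[0, 0, 0.002], [0, 0, 0], 1]

```text
time: 17.35
tool_pos: [578.4, 75.4, 238.5]
tcp_rot: [-179.9, -0.0, 168.7]
ft_force: [-0.2, -0.6, 0.5]
finger_gap: 0.2
```

Call:
play_rows:
  deltas:
    - [[0, 0, 0.002], [0, 0, 0], 1]
    - [[0, 0, 0.002], [0, 0, 0], 1]
    - [[0, 0, 0.002], [0, 0, 0], 1]

```text
time: 17.73
tool_pos: [578.5, 75.4, 233.4]
tcp_rot: [-179.9, 0.0, 168.7]
ft_force: [-3.4, -0.3, 5.8]
finger_gap: -0.0
```

```bash
cat > chk.py <<'E'
from h import *
go([577.8,75,230])
im=eyes.snapshot("scene")[:,:,::-1].copy(); b=cv2.imread("pics/scene8.png"); f=cv2.cvtColor
for n,(u0,u1,v0,v1) in dict(pin=(340,356,196,220),wing=(334,354,212,224)).items():
    t=b[v0:v1,u0:u1].copy(); S=im[v0-8:v1+36,u0-8:u1+8].copy(); m=cv2.matchTemplate(S,t,cv2.TM_CCOEFF_NORMED); _,mx,_,l=cv2.minMaxLoc(m); print(n,round(mx,3),l[0]-8,l[1]-8)
w=eyes.snapshot("wrist")[:,:,::-1].copy(); cv2.imwrite("pics/wl.png",w); g=f(w,cv2.COLOR_BGR2GRAY)
for row in (211,218,225,232,238):
    c=np.where(g[row,270:370]<50)[0]+270; print(row,c.min() if len(c) else None,c.max() if len(c) else None)
E
python3 chk.py
```

```text
t 17.725 pos [578.5  75.4 233.4] rot [-179.9    0.   168.7] F [-3.4 -0.3  5.8] d_mm [ 0.6 -0.5  3.4] w [-0.0014  0.0005 -0.0001]
pin 0.988 0 1
wing 0.974 0 1
211 None None
218 None None
225 311 325
232 297 340
238 292 345
```

Call:
play_rows:
  deltas:
    - [[0, 0, 0.003], [0, 0, 0], 1]
    - [[0, 0, 0.003], [0, 0, 0], 1]
    - [[0, 0, 0.003], [0, 0, 0], 1]
    - [[0, 0, 0.003], [0, 0, 0], 1]

```text
time: 18.32
tool_pos: [578.5, 75.4, 223.6]
tcp_rot: [-179.9, 0.1, 168.7]
ft_force: [-2.3, -1.2, 5.9]
finger_gap: 0.0
```

Call:
play_rows:
  deltas:
    - [[0, 0, 0.003], [0, 0, 0], 1]
    - [[0, 0, 0.003], [0, 0, 0], 1]
    - [[0, 0, 0.003], [0, 0, 0], 1]
    - [[0, 0, 0.003], [0, 0, 0], 1]

```text
time: 18.82
tool_pos: [578.6, 75.4, 213.6]
tcp_rot: [-180.0, 0.2, 168.7]
ft_force: [-3.3, -1.0, 4.7]
finger_gap: -0.2
```

```bash
python3 chk.py
```

```text
t 18.825 pos [578.6  75.4 213.6] rot [-180.     0.2  168.7] F [-3.3 -1.   4.7] d_mm [  0.6  -0.6 -16.4] w [-0.0007  0.0037 -0.    ]
pin 0.972 0 6
wing 0.965 0 6
211 None None
218 None None
225 311 326
232 297 340
238 292 345
```

Call:
play_rows:
  deltas:
    - [[0, 0, 0.003], [0, 0, 0], 1]
    - [[0, 0, 0.003], [0, 0, 0], 1]
    - [[0, 0, 0.003], [0, 0, 0], 1]
    - [[0, 0, 0.003], [0, 0, 0], 1]

```text
time: 19.42
tool_pos: [578.7, 75.4, 202.8]
tcp_rot: [-180.0, 0.3, 168.7]
ft_force: [-3.1, -0.0, 5.7]
finger_gap: -0.1
```

Call:
play_rows:
  deltas:
    - [[0, 0, 0.003], [0, 0, 0], 1]
    - [[0, 0, 0.003], [0, 0, 0], 1]
    - [[0, 0, 0.003], [0, 0, 0], 1]
    - [[0, 0, 0.003], [0, 0, 0], 1]

```text
time: 19.92
tool_pos: [578.7, 75.4, 192.2]
tcp_rot: [-180.0, 0.3, 168.7]
ft_force: [-3.2, -0.5, 5.8]
finger_gap: -0.1
```

```bash
python3 chk.py
```

```text
t 19.925 pos [578.7  75.4 192.2] rot [-180.     0.3  168.7] F [-3.2 -0.5  5.8] d_mm [  0.6  -0.6 -37.8] w [-0.0005  0.0054  0.0001]
pin 0.86 0 12
wing 0.828 0 12
211 None None
218 None None
225 311 326
232 297 340
238 292 345
```

Call:
play_rows:
  deltas:
    - [[0, 0, 0.003], [0, 0, 0], 1]
    - [[0, 0, 0.003], [0, 0, 0], 1]
    - [[0, 0, 0.003], [0, 0, 0], 1]
    - [[0, 0, 0.003], [0, 0, 0], 1]
    - [[0, 0, 0.003], [0, 0, 0], 1]
    - [[0, 0, 0.003], [0, 0, 0], 1]
    - [[0, 0, 0.003], [0, 0, 0], 1]

```text
time: 20.9
tool_pos: [578.8, 75.4, 172.7]
tcp_rot: [-180.0, 0.3, 168.7]
ft_force: [-3.0, -0.4, 5.2]
finger_gap: -0.1
```

Call:
play_rows:
  deltas:
    - [[0, 0, 0.003], [0, 0, 0], 1]
    - [[0, 0, 0.003], [0, 0, 0], 1]
    - [[0, 0, 0.003], [0, 0, 0], 1]
    - [[0, 0, 0.002], [0, 0, 0], 1]
    - [[0, 0, 0.002], [0, 0, 0], 1]

```text
time: 21.52
tool_pos: [578.8, 75.4, 160.7]
tcp_rot: [-180.0, 0.4, 168.7]
ft_force: [-3.0, -0.5, 5.5]
finger_gap: -0.0
```

Now slowly, ≤15 mm/s, with force checks.

Call:
play_rows:
  deltas:
    - [[0, 0, 0.002], [0, 0, 0], 1]
    - [[0, 0, 0.002], [0, 0, 0], 1]
    - [[0, 0, 0.002], [0, 0, 0], 1]
    - [[0, 0, 0.002], [0, 0, 0], 1]
    - [[0, 0, 0.002], [0, 0, 0], 1]

```text
time: 22.15
tool_pos: [578.8, 75.4, 151.8]
tcp_rot: [-180.0, 0.4, 168.7]
ft_force: [-3.4, -0.3, 5.0]
finger_gap: 0.4
```

Call:
play_rows:
  deltas:
    - [[0, 0, 0.002], [0, 0, 0], 1]
    - [[0, 0, 0.002], [0, 0, 0], 1]

```text
time: 22.4
tool_pos: [578.8, 75.4, 148.2]
tcp_rot: [-180.0, 0.4, 168.7]
ft_force: [-3.3, -0.5, 5.4]
finger_gap: 0.1
```

Call:
play_rows:
  deltas:
    - [[0, 0, 0.002], [0, 0, 0], 1]
    - [[0, 0, 0.002], [0, 0, 0], 1]

```text
time: 22.65
tool_pos: [578.8, 75.4, 144.7]
tcp_rot: [-180.0, 0.4, 168.7]
ft_force: [-3.3, -0.6, 6.0]
finger_gap: 0.3
```

Call:
play_rows:
  deltas:
    - [[0, 0, 0.002], [0, 0, 0], 1]
    - [[0, 0, 0.002], [0, 0, 0], 1]

```text
time: 22.9
tool_pos: [578.8, 75.4, 141.1]
tcp_rot: [-180.0, 0.4, 168.7]
ft_force: [-3.3, 0.1, 9.0]
finger_gap: -0.3
```

Call:
play_rows:
  deltas:
    - [[0, 0, 0.002], [0, 0, 0], 1]

```text
time: 23.02
tool_pos: [579.0, 75.4, 140.5]
tcp_rot: [-180.0, 0.4, 168.7]
ft_force: [-9.8, -0.2, 18.8]
finger_gap: -0.1
```

Call:
play_rows:
  deltas:
    - [[0, 0, 0.002], [0, 0, 0], 1]

```text
time: 23.15
tool_pos: [579.0, 75.5, 140.5]
tcp_rot: [-180.0, 0.4, 168.7]
ft_force: [-10.2, -1.2, 17.7]
finger_gap: 0.1
```

Call:
play_rows:
  deltas:
    - [[0, 0, 0.0005], [0, 0, 0], 1]
    - [[0, 0, 0.0005], [0, 0, 0], 1]

```text
time: 23.4
tool_pos: [579.3, 75.5, 140.5]
tcp_rot: [180.0, 0.5, 168.7]
ft_force: [-3.8, -0.5, 6.5]
finger_gap: -0.0
```

Call:
play_rows:
  deltas:
    - [[0, 0, 0.0008], [0, 0, 0], 1]
    - [[0, 0, 0.0008], [0, 0, 0], 1]

```text
time: 23.65
tool_pos: [579.3, 75.5, 140.4]
tcp_rot: [180.0, 0.5, 168.7]
ft_force: [-4.9, -0.1, 10.0]
finger_gap: 0.3
```

Call:
play_rows:
  deltas:
    - [[0, 0, 0.0008], [0, 0, 0], 1]
    - [[0, 0, 0.0008], [0, 0, 0], 1]
    - [[0, 0, 0.0008], [0, 0, 0], 1]
    - [[0, 0, 0.0008], [0, 0, 0], 1]
    - [[0, 0, 0.0008], [0, 0, 0], 1]
    - [[0, 0, 0.0008], [0, 0, 0], 1]
    - [[0, 0, 0.0008], [0, 0, 0], 1]
    - [[0, 0, 0.0008], [0, 0, 0], 1]

```text
time: 24.65
tool_pos: [579.3, 75.4, 140.5]
tcp_rot: [180.0, 0.6, 168.7]
ft_force: [-5.1, -0.6, 9.2]
finger_gap: -0.3
```

```bash
python3 chk.py
```

```text
t 24.65 pos [579.3  75.4 140.5] rot [180.    0.6 168.7] F [-5.1 -0.6  9.2] d_mm [  0.5  -0.7 -89.5] w [0.0001 0.0107 0.0009]
pin 0.679 -1 25
wing 0.735 0 25
211 None None
218 None None
225 306 330
232 296 341
238 291 345
```

Call:
play_rows:
  deltas:
    - [[0, 0, -0.005], [0, 0, 0], 1]
    - [[0, 0, -0.02], [0, 0, 0], 1]
    - [[0, 0, -0.03], [0, 0, 0], 1]
    - [[0, 0, -0.03], [0, 0, 0], 1]
    - [[0, 0, 0], [0, 0, 0], 1]
    - [[-0.01, 0.02, 0], [0, 0, 0], 1]
    - [[-0.01, 0.02, 0], [0, 0, 0], 1]
    - [[-0.01, 0.015, 0], [0, 0, 0], 1]

```text
time: 25.75
tool_pos: [619.8, 123.9, 231.0]
tcp_rot: [180.0, 0.7, 168.6]
ft_force: [0.7, -0.1, -0.0]
finger_gap: -0.0
```

Call:
play_rows:
  deltas:
    - [[0, 0, 0], [0, 0, 0], 1]
    - [[0, 0, 0], [0, 0, 0], 1]

```text
time: 26.0
tool_pos: [619.3, 124.2, 229.5]
tcp_rot: [-180.0, 0.6, 168.7]
ft_force: [-0.5, -0.4, 0.6]
finger_gap: 0.1
```

Run:
```python
from h import *
go([620.5,123.7,180])
b=eyes.snapshot("scene")[:,:,::-1].copy(); cv2.imwrite("pics/scene10.png",b)
w=eyes.snapshot("wrist")[:,:,::-1].copy(); cv2.imwrite("pics/w10.png",w); C=cam("wrist",r.sense())
S=cam("scene")
for z in (178,193,208): print(z,"pin px",proj(C,[620.5,123.7,z]).round(), "scene",proj(S,[620.5,123.7,z]).round(1))
print("pad px",proj(C,[578,75,178]).round())
# dark blobs
m=(cv2.cvtColor(w,cv2.COLOR_BGR2GRAY)<60).astype(np.uint8); m[235:]=0
n,l,st,ce=cv2.connectedComponentsWithStats(m)
for i in range(1,n):
    if st[i,4]>60: print(st[i],ce[i].round(1))
g=cv2.cvtColor(b,cv2.COLOR_BGR2GRAY)[180:250,336:364]; print("scene dark by row:"); 
for k in range(10,70,2): print(180+k,[int(c)+336 for c in np.where(g[k]<75)[0]])
```

```text
t 26.0 pos [619.3 124.2 229.5] rot [-180.     0.6  168.7] F [-0.5 -0.4  0.6] d_mm [-0.7 -0.3 49.5] w [-0.0004  0.0103  0.0001]
178 pin px [315. 201.] scene [347.3 232.1]
193 pin px [315. 208.] scene [347.5 228.3]
208 pin px [315. 216.] scene [347.7 224.5]
pad px [229. 154.]
[ 213  133   44   44 1447] [234.8 154.5]
[ 75 197  15  12  97] [ 82.9 203.1]
scene dark by row:
190 [336, 337, 338, 339, 340, 341, 342, 343, 344, 345, 346, 347, 348, 349, 350, 351, 352, 353, 354, 355, 362, 363]
192 [336, 337, 338, 339, 340, 341, 342, 343, 344, 345, 346, 347, 348, 349, 351, 352, 353, 354, 355, 359, 360, 361, 362, 363]
194 [336, 337, 338, 339, 340, 341, 342, 343, 344, 345, 346, 347, 348, 349, 350, 351, 352, 353, 354, 355, 356, 357, 358, 359, 360, 361, 362, 363]
196 [337, 338, 339, 340, 341, 342, 343, 344, 345, 346, 347, 348, 349, 350, 351, 352, 353, 354, 355, 356, 357, 358, 359, 360, 361, 362, 363]
198 [343, 344, 345, 346, 347, 348, 349, 350, 351, 352, 353, 354, 355, 356, 357, 358, 359, 360, 361]
200 [344, 345, 346, 347, 348, 349, 350, 351, 352, 353, 354]
202 [345, 346, 348, 349, 350, 351, 352, 353, 354]
204 [345, 348, 349, 351, 352, 353, 354]
206 [345, 348, 351, 352, 353]
208 [348]
210 []
212 []
214 []
216 []
218 []
220 []
222 []
224 []
226 []
228 [345, 346, 347, 348, 349]
230 [345, 346, 347, 348, 349]
232 [347]
234 []
236 []
238 []
240 []
242 []
244 []
246 []
248 []
```

Run:
```python
import cv2,numpy as np
g=cv2.cvtColor(cv2.imread("pics/w10.png"),cv2.COLOR_BGR2GRAY)
for v in range(180,238,4): print(v,g[v,290:352:2].tolist())
g=cv2.cvtColor(cv2.imread("pics/scene10.png"),cv2.COLOR_BGR2GRAY)
for v in range(218,250,2): print(v,g[v,338:358].tolist())
```

```text
180 [170, 170, 170, 170, 171, 171, 171, 143, 121, 120, 120, 112, 92, 87, 87, 87, 87, 93, 112, 121, 149, 145, 168, 174, 173, 173, 172, 174, 175, 175, 175]
184 [171, 169, 170, 169, 169, 171, 171, 165, 125, 114, 91, 94, 94, 94, 95, 94, 95, 94, 93, 105, 156, 145, 167, 174, 173, 173, 173, 173, 175, 176, 177]
188 [171, 170, 170, 169, 169, 169, 170, 171, 165, 121, 93, 93, 92, 84, 83, 81, 86, 92, 96, 103, 133, 144, 167, 173, 174, 173, 174, 174, 174, 174, 176]
192 [171, 172, 170, 170, 170, 171, 170, 171, 168, 141, 125, 88, 70, 57, 79, 70, 59, 80, 104, 133, 139, 140, 168, 174, 175, 175, 175, 175, 175, 175, 176]
196 [171, 170, 170, 171, 171, 170, 170, 169, 132, 76, 58, 80, 69, 60, 61, 67, 67, 75, 82, 60, 79, 126, 173, 175, 175, 175, 176, 176, 175, 175, 175]
200 [164, 164, 164, 163, 163, 164, 151, 98, 80, 76, 79, 81, 80, 81, 82, 81, 82, 81, 82, 80, 76, 77, 115, 165, 174, 176, 176, 176, 175, 174, 174]
204 [171, 170, 171, 172, 173, 172, 156, 92, 78, 80, 80, 80, 79, 81, 80, 81, 81, 81, 82, 81, 81, 80, 96, 164, 174, 173, 175, 175, 174, 174, 174]
208 [108, 107, 106, 108, 109, 108, 79, 76, 79, 79, 79,
[... 2072 characters left out ...]
8, 106, 108, 103, 103, 101, 100, 98, 93, 88, 96, 100, 102, 103, 100, 104, 104, 105, 105, 102]
238 [142, 139, 133, 128, 126, 115, 104, 92, 93, 94, 93, 99, 107, 106, 101, 104, 102, 102, 100, 104]
240 [150, 147, 147, 144, 146, 137, 116, 104, 101, 104, 104, 112, 115, 109, 103, 103, 104, 106, 105, 103]
242 [140, 142, 143, 148, 150, 140, 125, 110, 115, 116, 117, 121, 109, 93, 92, 101, 103, 102, 106, 104]
244 [117, 116, 119, 123, 125, 125, 126, 129, 129, 134, 133, 127, 98, 83, 92, 102, 103, 107, 104, 102]
246 [103, 102, 110, 111, 113, 114, 111, 108, 116, 112, 112, 108, 91, 88, 96, 103, 100, 105, 103, 100]
248 [94, 92, 97, 105, 105, 105, 98, 96, 99, 102, 109, 114, 104, 96, 93, 95, 95, 103, 102, 105]
```

Call:
play_rows:
  deltas:
    - [[-0.001, 0, 0.02], [0, 0.01, 0], 1]
    - [[0, 0, 0.02], [0, 0, 0], 1]
    - [[0, 0, 0.008], [0, 0, 0], 1]
    - [[0, 0, 0], [0, 0, 0], 1]

```text
time: 26.6
tool_pos: [619.1, 122.6, 176.5]
tcp_rot: [-179.9, -0.2, 168.6]
ft_force: [-0.6, 0.8, 0.2]
finger_gap: -0.1
```

```bash
python3 -c "
from h import *
go([620.5,123.7,160])"
```

```text
t 26.6 pos [619.1 122.6 176.5] rot [-179.9   -0.2  168.6] F [-0.6  0.8  0.2] d_mm [-1.2  1.4 16.5] w [-0.0012 -0.0028 -0.0016]
```

Call:
play_rows:
  deltas:
    - [[-0.001, 0.0014, 0.003], [0, 0, 0], 1]
    - [[0, 0, 0.003], [0, 0, 0], 1]
    - [[0, 0, 0.003], [0, 0, 0], 1]
    - [[0, 0, 0.003], [0, 0, 0], 1]

```text
time: 27.1
tool_pos: [621.5, 124.1, 165.6]
tcp_rot: [-180.0, 0.0, 168.6]
ft_force: [1.1, -0.1, 0.1]
finger_gap: 0.1
```

Call:
play_rows:
  deltas:
    - [[0, 0, 0.002], [0, 0, 0], 1]
    - [[0, 0, 0.002], [0, 0, 0], 1]
    - [[0, 0, 0.002], [0, 0, 0], 1]
    - [[0, 0, 0.002], [0, 0, 0], 1]

```text
time: 27.6
tool_pos: [621.6, 124.1, 157.4]
tcp_rot: [-180.0, 0.0, 168.6]
ft_force: [-0.6, -0.3, 1.7]
finger_gap: 0.3
```

Call:
play_rows:
  deltas:
    - [[0, 0, 0.002], [0, 0, 0], 1]
    - [[0, 0, 0.002], [0, 0, 0], 1]
    - [[0, 0, 0.002], [0, 0, 0], 1]

```text
time: 27.98
tool_pos: [621.7, 124.1, 151.7]
tcp_rot: [-180.0, 0.1, 168.6]
ft_force: [-0.3, -0.0, 3.1]
finger_gap: 0.1
```

Call:
play_rows:
  deltas:
    - [[0, 0, 0.002], [0, 0, 0], 1]
    - [[0, 0, 0.002], [0, 0, 0], 1]
    - [[0, 0, 0.002], [0, 0, 0], 1]

```text
time: 28.35
tool_pos: [621.7, 124.1, 145.3]
tcp_rot: [-180.0, 0.1, 168.6]
ft_force: [-0.9, 0.1, 1.6]
finger_gap: 0.1
```

Call:
play_rows:
  deltas:
    - [[0, 0, 0.002], [0, 0, 0], 1]
    - [[0, 0, 0.002], [0, 0, 0], 1]
    - [[0, 0, 0.002], [0, 0, 0], 1]
    - [[0, 0, 0.002], [0, 0, 0], 1]
    - [[0, 0, 0.002], [0, 0, 0], 1]
    - [[0, 0, 0.002], [0, 0, 0], 1]

```text
time: 29.1
tool_pos: [621.7, 124.1, 132.4]
tcp_rot: [-180.0, 0.0, 168.6]
ft_force: [-1.4, -0.4, 2.6]
finger_gap: -0.1
```

Call:
play_rows:
  deltas:
    - [[0, 0, 0.0015], [0, 0, 0], 1]
    - [[0, 0, 0.0015], [0, 0, 0], 1]
    - [[0, 0, 0.0015], [0, 0, 0], 1]

```text
time: 29.48
tool_pos: [621.7, 124.1, 127.6]
tcp_rot: [-180.0, 0.0, 168.6]
ft_force: [-1.1, 0.2, 2.8]
finger_gap: 0.3
```

Call:
play_rows:
  deltas:
    - [[0, 0, 0.0015], [0, 0, 0], 1]
    - [[0, 0, 0.0015], [0, 0, 0], 1]

```text
time: 29.72
tool_pos: [622.1, 124.2, 126.4]
tcp_rot: [180.0, 0.1, 168.6]
ft_force: [-7.7, -1.2, 15.0]
finger_gap: -0.0
```

Call:
play_rows:
  deltas:
    - [[0, 0, 0.0015], [0, 0, 0], 1]

```text
time: 29.85
tool_pos: [622.2, 124.2, 126.5]
tcp_rot: [180.0, 0.2, 168.6]
ft_force: [-7.5, -0.8, 11.0]
finger_gap: 0.1
```

Call:
play_rows:
  deltas:
    - [[0, 0, -0.002], [0, 0, 0], 1]
    - [[0, 0, -0.01], [0, 0, 0], 1]
    - [[0, 0, -0.03], [0, 0, 0], 1]
    - [[0, 0, -0.05], [0, 0, 0], 1]
    - [[0, 0, -0.05], [0, 0, 0], 1]
    - [[0, 0, -0.04], [0, 0, 0], 1]
    - [[0, 0, 0], [0, 0, 0], 1]

```text
time: 30.72
tool_pos: [621.4, 124.1, 314.8]
tcp_rot: [180.0, 0.1, 168.6]
ft_force: [0.3, -1.2, 0.8]
finger_gap: -0.5
```

Call:
play_rows:
  deltas:
    - [[0.03, -0.03, 0], [0, 0, 0], 1]
    - [[0.03, -0.04, 0], [0, 0, 0], 1]
    - [[0.02, -0.04, 0], [0, 0, 0], 1]
    - [[0, -0.04, 0], [0, 0, 0], 1]
    - [[0, -0.04, 0], [0, 0, 0], 1]
    - [[0, 0, 0], [0, 0, 0], 1]
    - [[0, 0, 0], [0, 0, 0], 1]

```text
time: 31.6
tool_pos: [500.3, -50.0, 307.2]
tcp_rot: [-180.0, -0.3, 168.7]
ft_force: [0.4, -0.2, 0.8]
finger_gap: 0.1
```

Run:
```python
from h import *
go([577.8,75,300])
s=r.sense(); C=cam("wrist",s); w=eyes.snapshot("wrist")[:,:,::-1].copy(); cv2.imwrite("pics/w11.png",w)
print("pad pred",proj(C,[578,75,178]),"pin pred",proj(C,[620.5,123.7,163]))
m=(cv2.cvtColor(w,cv2.COLOR_BGR2GRAY)<60).astype(np.uint8)
n,l,st,ce=cv2.connectedComponentsWithStats(m)
for i in range(1,n):
    if 60<st[i,4]<4000: print(st[i],ce[i].round(1))
b=cv2.imread("pics/scene10.png"); im=eyes.snapshot("scene")[:,:,::-1].copy(); cv2.imwrite("pics/scene11.png",im)
t=b[236:250,322:342].copy(); S=im[228:258,314:350].copy()
for nme,(u0,u1,v0,v1) in dict(wing=(332,350,238,250),cap=(340,354,222,236)).items():
    t=b[v0:v1,u0:u1].copy(); S=im[v0-8:v1+14,u0-8:u1+8].copy(); q=cv2.matchTemplate(S,t,cv2.TM_CCOEFF_NORMED); _,mx,_,lo=cv2.minMaxLoc(q); print(nme,round(mx,3),lo[0]-8,lo[1]-8)
```

```text
t 31.6 pos [500.3 -50.  307.2] rot [-180.    -0.3  168.7] F [ 0.4 -0.2  0.8] d_mm [-51.5 137.8   6.8] w [-0.0008 -0.0061 -0.0003]
pad pred [464.86042427 231.41141673] pin pred [511.84102327 256.36311952]
[ 343    0   30   82 1057] [357.1  26.7]
[364  54   6  26  64] [366.3  65.7]
[369 184   7  18  73] [370.8 191.5]
[400 184  89   7 271] [449.6 187.9]
[406 194  17  13 117] [416.7 199.2]
[378 197  21   7  84] [387.1 198.8]
[451 217  32  29 714] [466.2 230.7]
[259 241  12  10  77] [265.2 244.5]
[  0 295  13  29 200] [  4.  310.6]
wing 0.931 0 1
cap 0.808 -1 8
```

Run:
```python
from h import *
w=cv2.imread("pics/w11.png"); C=cam("wrist",r.sense()); h=cv2.cvtColor(w,cv2.COLOR_BGR2HSV)
m=((h[...,1]>150)&(h[...,2]>70)).astype(np.uint8); n,l,st,ce=cv2.connectedComponentsWithStats(m)
for i in range(1,n):
    if st[i,4]>40: print(st[i],ce[i].round(1))
y=np.array([.197,.98])
for d in (0,20,40,60): print(d,proj(C,[*(np.array([578,75])+d*y),107 if d else 100]).round())
print(r.hand_in())
```

```text
[ 343    0   37   86 1922] [362.2  39.9]
[475 200  27  16 229] [491.  206.7]
[625 384  12  12  95] [630.5 389.4]
0 [437. 207.]
20 [457. 209.]
40 [475. 209.]
60 [493. 209.]
the job is handed in; nothing more can be done
None
```

I set the depth stop and handed the job in at about 32 s of the 64 s allowed. No verdict came back.

**What I did**
- **Carrier:** I pushed it along the track until the open tube stood under the probe. I had to push it a further 3.5 mm after a second look. A view from above the pad then showed tube mouth and pad lined up to within about 0.5 mm.
- **Probe:** I pressed the head down at about 15–20 mm/s, with a steady 5–6 N. The probe met a hard stop after about 96 mm of travel. The force peaked at about 19 N, then I held it at about 6–10 N for over a second.
- **Stop pin:** I pushed it down about 31 mm at about 2–3 N until its foot stopped on the anvil, peaking at about 15 N. Then I drew the arm straight up and clear.

**Last checks**
- **Pad height:** the pad appeared within 2 pixels of where it should be with the probe on the tube's bottom.
- **Pin height:** the pin stopped 14 mm lower than the pad. I expected 15 mm, so this fits within tolerance.
- **Cap movement:** the pin's cap had dropped about 8 pixels in the scene view, roughly 30 mm.

**What disagreed or is unconfirmed**
- **Fingertip offset:** the fingertips met the pad and pin about 37 mm above the reported TCP position. I found contact by force instead, and the first press stopped short without touching the head.
- **Camera offset:** the wrist camera read about 3 mm off along the track.
- **Head after the pin push:** one image match showed the head 1 pixel lower than before. I took this as matching noise.
- **Tubes:** only the two caps at the +y end showed up in the last colour check, as one merged patch. The cap next to the head did not, probably because the head hides it. I had used up the picture limit, so I did not look at the final scene myself.

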